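Ready the stamp over a tin

TASK

Get a tin ready for stamping: first seat the flat fish tin squarely and flat in the pocket of the wooden jig and let go of it, then take the block stamp from its ink pad, lift it over the rows of jars with its foot higher than their tops wherever it crosses a row, and stop with it about one centimetre above the middle of the tin's lid, level and with its long side along the tin's long side, without ever touching the tin with the stamp. Leave the jars and shakers standing where they are, and finish while still holding the stamp still above the tin: do not stamp and do not put it down.

Things in the scene. Friction and masses are not known exactly. Their poses are not given: they have to be found in the camera images.
- flat_tin: loose flat rectangular fish tin, gold with a dark blue lid, 0.10 to 0.21 kg. Top rim 63 x 105 mm (x, y), body 60 x 100 mm, 25 mm high. Origin at the centre of its underside, z up, y along the long side: the lid is at z = 25 mm. It starts flat on the worktop, long side roughly along world y. Grip it across the 63 mm side.
- jig: fixed light-wood jig, a low frame 81 x 123 mm (x, y) with a rectangular pocket in the middle, 65 x 107 mm. Walls 8 mm thick, top 16 mm above the worktop; pocket floor 6 mm above it. Origin at the centre of its underside. A seated tin stands 15 mm proud of the walls, its lid 31 mm above the worktop.
- pocket (a point): centre of the jig's pocket floor, 6 mm above the worktop; axes as the jig's. A seated tin has its origin here.
- ink_pad: fixed flat ink pad, dark steel with a blue felt, 68 mm (x) by 90 mm (y), 12 mm high; the stamp starts standing on it. Origin at the centre of its underside.
- stamp: loose block stamp, 0.08 to 0.17 kg, 66 mm high: black rubber foot 34 x 56 mm (x, y), dark wooden block 40 x 62 mm from 5 to 22 mm up, red upright grip 22 x 46 mm from 22 to 66 mm up; pinch the grip across its 22 mm. Origin at the centre of the foot's underside, z up, y along the long side.
- cupboard_edge (a point): a point on the lower front edge of the wall cupboard that hangs over the worktop, 450 mm above it; the edge runs along world y and the cupboard's front rises from it. Keep the wrist and arm on the robot's side of it. The worktop's front edge lies 130 mm nearer the robot than this point; a 40 mm thick upright panel stands under the cupboard right behind the right rack.
- rack_left: fixed narrow wooden rack, 150 mm (x) by 62 mm (y), walls 22 mm high, floor 6 mm up, left of the middle of the worktop, running away from the robot; three jars stand in it in a row along its x, the tallest tops 111 mm above the worktop. Origin at the centre of its underside.
- rack_right: the same rack right of the middle of the worktop, with one jar (top 111 mm above the worktop) and two shakers in a row. Origin at the centre of its underside.
- jar_l1: loose spice jar with a brown lid, 41 mm across, 105 mm high, nearest the robot in the left rack; leave it alone. Origin at the centre of its underside.
- jar_l2: loose spice jar with a dark lid, 41 mm across, 105 mm high, in the middle in the left rack; leave it alone. Origin at the centre of its underside.
- jar_l3: loose spice jar with a dark lid, 41 mm across, 105 mm high, farthest from the robot in the left rack; leave it alone. Origin at the centre of its underside.
- jar_r1: loose spice jar with a dark lid, 41 mm across, 105 mm high, nearest the robot in the right rack; leave it alone. Origin at the centre of its underside.
- shaker_1: loose glass shaker with a grey top, 44 mm across, 90 mm high, in the middle in the right rack; leave it alone. Origin at the centre of its underside.
- shaker_2: loose glass shaker with a grey top, 44 mm across, 90 mm high, farthest from the robot in the right rack; leave it alone. Origin at the centre of its underside.

How it is judged (in metres and radians):
On the way, in this order (a step that is already met when the one before it is completed fails the run):
1. the tin lies seated in the jig's pocket, let go of (horizontal distance between flat_tin and pocket below 0.007 m and z of flat_tin in the frame of pocket between -0.003 and 0.002 m and angle between flat_tin's own z axis and vertical below 0.04 rad and angle between the y axis of flat_tin and the y axis of jig, either way round below 0.12 rad and contact force between flat_tin and the fingers below 0.1 N and linear speed of flat_tin below 0.02 m/s), for 0.2 s.
2. the stamp is held above the height of the jars (height (world z) of stamp above 0.112 m and contact force between stamp and the fingers above 0.5 N), for 0.05 s.
At the end, for the whole second after the job is handed in: tin in the pocket, free (7 mm off centre, -3 to +2 mm off the floor, tilt 0.04 rad, square to 0.12 rad); stamp held still in the fingers, foot 3 to 22 mm above the lid, centred to 9 mm, level to 0.1 rad, long side within 0.13 rad of the tin's, touching neither tin nor jig (horizontal distance between flat_tin and pocket below 0.007 m and z of flat_tin in the frame of pocket between -0.003 and 0.002 m and angle between flat_tin's own z axis and vertical below 0.04 rad and angle between the y axis of flat_tin and the y axis of jig, either way round below 0.12 rad and z of stamp in the frame of flat_tin between 0.028 and 0.047 m and horizontal distance between stamp and flat_tin below 0.009 m and angle between stamp's own z axis and vertical below 0.1 rad and angle between the y axis of stamp and the y axis of flat_tin, either way round below 0.13 rad and contact force between stamp and the fingers above 0.5 N and contact force between stamp and flat_tin below 0.05 N and contact force between stamp and jig below 0.05 N and contact force between flat_tin and the fingers below 0.1 N and linear speed of stamp below 0.02 m/s); the arm keeps its last pose, push and grip.
It fails at once if the stamp touches the tin (contact force between stamp and flat_tin above 0.3 N).
It fails at once if a jar or shaker is moved by more than 20 mm or tipped (distance of any of jar_l1, jar_l2, jar_l3, jar_r1, shaker_1, shaker_2 from where it was at the start of the episode above 0.02 m or angle between any of jar_l1, jar_l2, jar_l3, jar_r1, shaker_1, shaker_2's own z axis and vertical above 0.3 rad).
It fails at once if the stamp crosses the line of a rack with its foot lower than the jars' tops (height (world z) of stamp below 0.108 m and (y of stamp in the frame of rack_left between -0.02 and 0.02 m or y of stamp in the frame of rack_right between -0.02 and 0.02 m)).
It also fails if it takes over 72 s, if anything falls off the work surface, if the arm or the gripper's body presses on something with over 40 N, if the wrist force passes 120 N, or if a joint passes its speed limit or range.

ROBOT

A 7-joint arm with a two-finger parallel gripper is mounted at the origin on a cart in front of the work surface, level with it; the furniture and walls round the work are solid. World frame = base frame: x ahead of the robot, y to its left, z up, the work surface at z = 0. Lengths are in mm, angles in rad, forces in N, time in s.
With the tool pointing down it reaches from about 400 to 875 mm from the base axis. Payload 4.4 kg.
Tool frame: the origin (TCP) lies midway between the tips of the shut fingers; the grasp point (between the pads) lies 19 mm behind it; z points along the fingers, y is the line along which they close (so a half turn about z gives the same grasp; the last joint's range is limited). The gripper opens to 85 mm and grips with 20 to 120 N. Pads are 22 mm wide; open, the fingers measure 114 mm over their backs; the gripper's body (76 mm by 85 mm) begins 54 mm behind the grasp point. The pads swing forward as they close: fully open they stand 13 mm farther back than shut.
Start: joints at [-1.356, 0.628, 0.038, 1.517, -0.027, 0.996, -0.02], TCP at [180.105, 624.564, 206.013] pointing down, gripper open.
Joint ranges: [-3.06, 3.06], [-0.37, 2.12], [-1.25, 1.32], [0.18, 2.47], [-1.1, 4.24], [0.23, 1.98], [-2.94, 2.94]. Speed limits (rad/s): [2.57, 2.57, 3.14, 3.14, 3.14, 3.14, 3.14].

INTERFACE

Orientations are given as [roll, pitch, yaw] about the fixed x, y, z axes, in that order (R = Rz(yaw) Ry(pitch) Rx(roll)).
In Python, from cell import readout, optics, order gives the robot as it stands.
- The arm moves only by the shell command python3 -m jog 'ROWS'. ROWS is a JSON object of lists of equal length, an entry for each row: "claw": the opening, from 0 (shut) to 1 (fully open); "xyz": the shift along the tool's x, y, z each as a share of 0.1 m, from -1 to 1, a list of three; "twist": the turn, a rotation vector about the tool's x, y, z each as a share of 180 degrees, from -1 to 1, a list of three. A call has 1 to 12 rows; each row shifts and turns the commanded pose from where the row before left it, along the tool's axes as they then stand; what a row does not reach is not made up. A row lasts 1/8 s, in which the tool goes at most 62.5 mm and 10.7 degrees, less where a joint would pass 70% of its speed; a pose out of reach is approached as far as the arm can. A call with a number of a shift or a turn outside -1 to 1 is refused whole. A call with a gripper value outside its range is refused whole. The fingers move at their own pace and stop on an object; the grip force is fixed at half the most. Time passes only in rows, so rows that do not move let the fingers close. It gives the time, the measured TCP pose, the force, the opening and the grip force at its end, in the units of the state.
- readout.read_state(): the state, without advancing time (a new reading comes with each control period).
- optics.get_image(name): name is "scene" or "top" or "wrist"; returns a dict with "color" (420x560x3 uint8, red, green, blue), "fovy" (degrees; the focal length in pixels is half the picture's height over the tangent of half this angle, whatever the lens; pixels are square), "cx", "cy" (the principal point, pixels), "view" (4x4, takes a point from world to camera coordinates). Camera axes: x right, y up, looking along -z (the intrinsics and any distortion apply to the point x, -y, -z); pixel columns grow to the right and rows downward; lengths in mm; the calibration is good to about 2 mm. A picture is of the moment at which its call begins. There is no depth.
- order.finish_job(): hands the job in; it is judged then, once.
Trained networks look in the newest picture that a camera, given by its name, has taken for a name from the list of things; names that differ only in an ending like _2 or _b are one class to them, and where a whole thing is asked for, a point or a joint stands for the part that bears it (a point fixed in the world has none). Each returns a list of dicts, best first, with "score" (0 to 1); they miss things now and then, are a little off and sometimes report something else, mostly with a low value. They report only what shows in the picture. A call takes as long as a camera call.
- optics.boxes_of(camera, label): "rect" ([left, top, width, height] in pixels, round what is visible of it).
The state is a dict: "clock": time; "qpos": joint angles; "qd": joint speeds; "tau": joint torques, N m; "eef_pos": TCP position; "tool_rot": TCP orientation; "force": force on the tool from outside, world axes, zero at the start; "torque": the same for the moment, N m; "width": finger opening in mm; "gripper_force": force on a finger pad.
Only numpy, scipy, OpenCV 4.12 (cv2) and the standard library are available. Lean on these libraries where they do the work, as an engineer would, in place of code of your own. Each camera call takes 0.05 s, during which the arm holds its last target. There are 200 camera calls.

## Working session

There is one attempt and no reset: what is moved stays moved. The work goes in short steps, Python scripts to look and compute and a shell command to move; the robot and the scene stay as the last step left them, time stands still between calls to the robot, and variables do not carry over. Pictures are saved under pics/ and viewed, at most 10 in all, crops included, and the job is handed in when it is done.

```bash
ls; mkdir -p pics; cat > h.py <<'E'
import numpy as np, cv2
from cell import readout, optics, order
def cam(n):
    return optics.get_image(n)
def f_of(d): return d["color"].shape[0]/2/np.tan(np.radians(d["fovy"])/2)
def ray(d,u,v):
    f=f_of(d); V=np.array(d["view"]); R=V[:3,:3]; t=V[:3,3]
    c=np.array([(u-d["cx"])/f,-(v-d["cy"])/f,-1.0])
    return -R.T@t, R.T@c
def at_z(d,u,v,z):
    o,r=ray(d,u,v); return o+r*(z-o[2])/r[2]
def proj(d,p):
    f=f_of(d); V=np.array(d["view"]); c=V[:3,:3]@np.array(p)+V[:3,3]
    return d["cx"]+f*c[0]/-c[2], d["cy"]-f*c[1]/-c[2]
E
python3 - <<'E'
from h import *
s=readout.read_state(); print({k:np.round(s[k],3) for k in s})
ims=[]
for n in ["scene","top"]:
    d=cam(n); ims.append(d["color"]); print(n,{k:d[k] for k in d if k not in("color",)})
    cv2.imwrite(f"pics/{n}0.png",d["color"][:,:,::-1])
    for l,z in [("flat_tin",25),("jig",16),("ink_pad",12),("stamp",66),("rack_left",22),("rack_right",22),("jar_l1",111),("shaker_1",96)]:
        for b in optics.boxes_of(n,l)[:4]:
            x,y,w,h=b["rect"]; print(n,l,round(b["score"],2),np.round(b["rect"]),np.round(at_z(d,x+w/2,y+h/2,z)[:2]),np.round(at_z(d,x,y,z)[:2]),np.round(at_z(d,x+w,y+h,z)[:2]))
E
```

```text
pics
{'clock': np.float64(0.0), 'qpos': array([-1.356,  0.629,  0.038,  1.518, -0.027,  0.996, -0.02 ]), 'qd': array([0.001, 0.   , 0.001, 0.002, 0.001, 0.   , 0.001]), 'tau': array([-0.0000e+00, -5.6339e+01,  1.2260e+00, -1.9345e+01,  1.1000e-02,
        1.1000e-02,  0.0000e+00]), 'eef_pos': array([179.939, 623.893, 205.062]), 'tool_rot': array([-3.14 ,  0.   ,  2.861]), 'force': array([ 0.457,  0.646, -0.438]), 'torque': array([-0.008,  0.015, -0.019]), 'gripper_force': np.float64(0.0), 'width': np.float64(85.26)}
scene {'fovy': 55.34292458809884, 'cx': 277.98408113057144, 'cy': 214.4099222247994, 'view': array([[ 8.04753824e-01, -5.93503488e-01, -1.11755220e-02,
        -4.13940871e+02],
       [ 3.55953552e-01,  4.67413653e-01,  8.09210446e-01,
        -4.08241119e+02],
       [-4.75045630e-01, -6.55193168e-01,  5.87412600e-01,
        -8.60958537e+02],
       [ 0.00000000e+00,  0.00000000e+00,  0.00000000e+00,
         1.00000000e+00]])}
scene flat_tin 0.67 [201. 226.  23.  22.] [481. 306.] [479. 380.] [483. 237.]
scene flat_tin 0.64 [280. 291.  19.  39.] [494. -76.] [515.  -7.]
[... 1456 characters left out ...]
7.] [465. 175.]
top jig 0.61 [251. 222.  41.  30.] [494.  48.] [543. 117.] [445. -21.]
top ink_pad 0.58 [352. 222.  28.  27.] [ 505. -270.] [ 550. -224.] [ 460. -316.]
top stamp 0.67 [308. 208.  14.  12.] [564. -93.] [583. -71.] [ 546. -116.]
top stamp 0.64 [362. 233.  15.   9.] [ 491. -266.] [ 506. -243.] [ 477. -290.]
top rack_left 0.65 [216. 204.  23.  46.] [524. 193.] [601. 234.] [448. 152.]
top rack_right 0.9 [306. 206.  21.  46.] [ 524. -103.] [602. -68.] [ 448. -138.]
top jar_l1 0.75 [219. 230.  12.  13.] [480. 192.] [500. 211.] [459. 173.]
top jar_l1 0.59 [218. 217.  16.  14.] [519. 189.] [541. 215.] [498. 163.]
top jar_l1 0.5 [221. 201.  15.  16.] [567. 185.] [593. 209.] [541. 161.]
```

```bash
python3 - <<'E'
from h import *
a=cv2.imread("pics/top0.png")[170:280,150:410]; b=cv2.imread("pics/scene0.png")
a=cv2.resize(a,None,fx=3,fy=3,interpolation=cv2.INTER_CUBIC)[:, :780]; b=cv2.resize(b[170:410,150:420],(304,270))
c=np.zeros((600,800,3),np.uint8); c[:330,:780]=a; c[330:,:304]=b
d=cam("wrist"); w=cv2.resize(d["color"][:,:,::-1],(360,270)); c[330:,310:670]=w
cv2.imwrite("pics/m1.png",c); print({k:d[k] for k in d if k!="color"})
print(optics.boxes_of("wrist","flat_tin"))
E
```

```text
{'fovy': 65.74055339655094, 'cx': 278.14569455677184, 'cy': 209.06397278176902, 'view': array([[ 2.76576075e-01,  9.60992011e-01, -1.69194176e-04,
        -6.52468803e+02],
       [-9.15073757e-01,  2.63306897e-01, -3.05466034e-01,
         3.98283476e+01],
       [-2.93505868e-01,  8.46394219e-02,  9.52202958e-01,
        -3.79260754e+02],
       [ 0.00000000e+00,  0.00000000e+00,  0.00000000e+00,
         1.00000000e+00]])}
[]
```

View pics/m1.png

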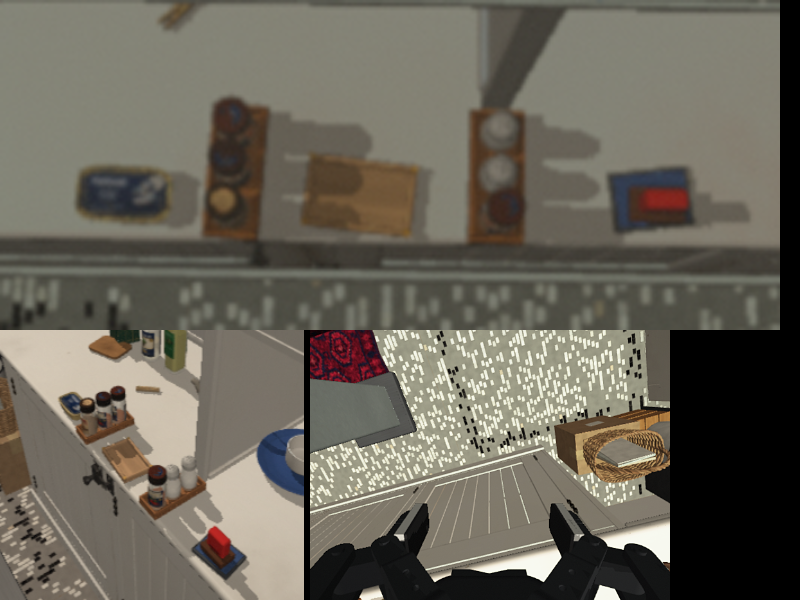

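The view shows the tin on the left (y≈310), the jig in the middle (y≈48, slightly turned) and the stamp on its pad on the right (y≈-270). Next I turn the tool square and move to above the tin.

```bash
python3 -m jog '{"claw":[1,1,1,1,1,1,1,1,1,1,1,1],"xyz":[[0,0,0],[0,0,0],[0,0,0],[0,0,0],[0,0,0],[0,0,0],[0,0,0],[-0.4,0.43,0],[-0.4,0.43,0],[-0.4,0.43,0],[-0.4,0.43,0],[-0.4,0.43,0]],"twist":[[0,0,0.0586],[0,0,0.0586],[0,0,0.0586],[0,0,0.0586],[0,0,0.0586],[0,0,0.0586],[0,0,0.0586],[0,0,0],[0,0,0],[0,0,0],[0,0,0],[0,0,0]]}'
```

```text
clock: 2.5
eef_pos: [396.6, 423.7, 206.2]
tool_rot: [3.141, -0.001, 1.572]
force: [1.0, 1.2, -0.1]
width: 85.3
gripper_force: 0.0
```

```bash
python3 -m jog '{"claw":[1,1,1,1],"xyz":[[-0.4,0.48,0],[-0.4,0.48,0],[0,0,0],[0,0,0]],"twist":[[0,0,0],[0,0,0],[0,0,0],[0,0,0]]}'
python3 - <<'E'
from h import *
d=cam("wrist"); cv2.imwrite("pics/w1.png",d["color"][:,:,::-1]); np.save("pics/w1v.npy",d,allow_pickle=True)
print(readout.read_state()["eef_pos"])
for b in optics.boxes_of("wrist","flat_tin"): print(b)
E
```

```text
clock: 3.0
eef_pos: [491.1, 345.3, 205.9]
tool_rot: [-3.141, -0.001, 1.572]
force: [-0.2, 0.6, 0.6]
width: 85.6
gripper_force: 0.0
[490.31384479 346.22713197 205.80460893]
{'rect': [251.9, 158.0, 61.6, 90.7], 'score': 0.96}
```

View pics/w1.png

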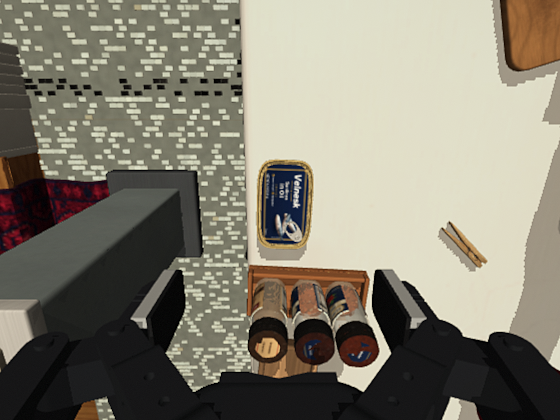

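The tin is at about (285,203), square on the worktop, with the rack of jars below it in the picture. I measure its rim.

```bash
cat >> h.py <<'E'
def rect_fit(d,mask,z):
    mask=cv2.morphologyEx(mask.astype(np.uint8),cv2.MORPH_CLOSE,np.ones((7,7)))
    cs,_=cv2.findContours(mask,cv2.RETR_EXTERNAL,cv2.CHAIN_APPROX_NONE)
    c=max(cs,key=cv2.contourArea)[:,0]
    P=np.array([at_z(d,u,v,z)[:2] for u,v in c],np.float32)
    print("px",c.min(0),c.max(0)); return cv2.minAreaRect(P)
E
python3 - <<'E'
from h import *
d=np.load("pics/w1v.npy",allow_pickle=True).item()
hsv=cv2.cvtColor(d["color"],cv2.COLOR_RGB2HSV); 
print(hsv[203,235:325:2,1]); print(hsv[150:262:3,285,1])
m=hsv[...,1]>70; r=np.zeros_like(m); r[150:260,250:325]=m[150:260,250:325]
print(rect_fit(d,r,25))
print([np.round(at_z(d,u,203,0)[:2]) for u in (240,244,248)])
E
```

```text
[ 27  27  29  27  29  42  42  38  33  30  21 150 122  99  26 106 207 195
  50  48 184 186 178 184 181 190 195 185 217   9  14  16 121 199  47  36
  51 127 141  22  30  27  28  31  29]
[ 28  27  28  50 125 255  30 241 181 181 204  20  13  42  22  21   4 197
 187 182 187  28  84  49  19  40  36  47 255 223  95 139 130  60  41  41
  42  30]
px [256 159] [313 248]
((498.0621643066406, 318.0386047363281), (104.50806427001953, 62.41092300415039), 87.99304962158203)
[array([446., 314.]), array([451., 314.]), array([455., 314.])]
```

```bash
python3 -m jog '{"claw":[1,1,1,1,1,1,1,1],"xyz":[[-0.28,0.075,0],[0,0,0.5],[0,0,0.5],[0,0,0.4],[0,0,0.2],[0,0,0.2],[0,0,0],[0,0,0]],"twist":[[0,0,0.011],[0,0,0],[0,0,0],[0,0,0],[0,0,0],[0,0,0],[0,0,0],[0,0,0]]}'
python3 - <<'E'
from h import *
s=readout.read_state(); print(s["eef_pos"],s["tool_rot"])
d=cam("wrist"); cv2.imwrite("pics/w2.png",d["color"][:,:,::-1])
E
```

```text
clock: 4.1
eef_pos: [499.4, 317.1, 26.8]
tool_rot: [3.141, -0.0, 1.538]
force: [-0.2, -0.0, -0.3]
width: 85.4
gripper_force: 0.0
[499.37300451 317.05564055  26.79362474] [ 3.14061417e+00 -3.05291479e-04  1.53768436e+00]
```

View pics/w2.png

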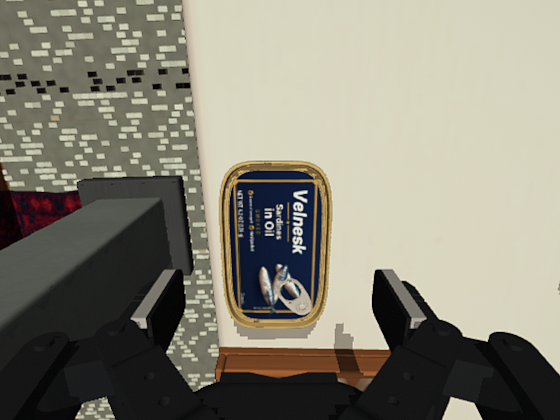

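```bash
python3 - <<'E'
from h import *
d=cam("wrist"); hsv=cv2.cvtColor(d["color"],cv2.COLOR_RGB2HSV)
m=hsv[...,1]>80; r=np.zeros_like(m); r[140:335,210:338]=m[140:335,210:338]
print(rect_fit(d,r,25), proj(d,(499.4,317,25)),proj(d,(499.4,317,27)),proj(d,(457,317,40)),proj(d,(542,317,40)))
E
```

```text
px [219 161] [330 328]
((498.4040832519531, 318.1518249511719), (103.84163665771484, 61.88008117675781), 88.10057830810547) (np.float64(276.49187402423485), np.float64(253.4299722544975)) (np.float64(276.474803352847), np.float64(254.96951738214946)) (np.float64(196.33423161897338), np.float64(268.14929116007704)) (np.float64(357.1491345778119), np.float64(263.44604777126483))
```

```bash
python3 -m jog '{"claw":[1,1,1,0,0,0,0,0,0,0],"xyz":[[0.01,-0.01,0.188],[0,0,0],[0,0,0],[0,0,0],[0,0,0],[0,0,0],[0,0,0],[0,0,0],[0,0,0],[0,0,0]],"twist":[[0,0,0],[0,0,0],[0,0,0],[0,0,0],[0,0,0],[0,0,0],[0,0,0],[0,0,0],[0,0,0],[0,0,0]]}'
```

```text
clock: 5.45
eef_pos: [498.0, 318.0, 7.2]
tool_rot: [-3.142, 0.0, 1.537]
force: [-0.7, 0.2, -0.0]
width: 0.1
gripper_force: 0.0
```

```bash
python3 - <<'E'
from h import *
s=readout.read_state(); print(s["eef_pos"],s["width"],s["force"])
d=cam("wrist"); cv2.imwrite("pics/w3.png",d["color"][:,:,::-1])
E
```

```text
[498.01887214 317.989913     7.19112502] 0.11264504036304174 [-0.71868853  0.2072485  -0.00184621]
```

View pics/w3.png

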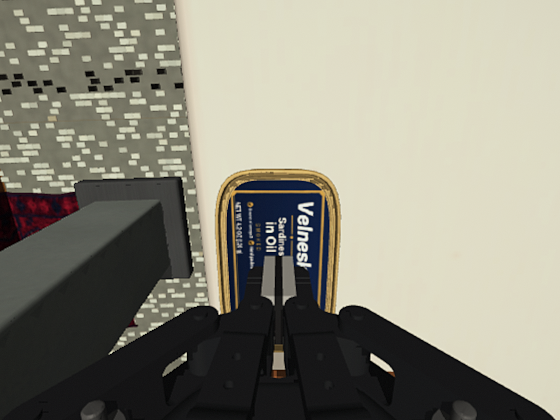

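The fingers shut above the lid with no contact, although the reported TCP height is 7 mm. By my pixel geometry the real tips are about 29 mm higher than the state says. I'll confirm this with a gentle touch on the lid.

```bash
python3 -m jog '{"claw":[0,0],"xyz":[[0,0,0.05],[0,0,0]],"twist":[[0,0,0],[0,0,0]]}'; for i in 1; do python3 -m jog '{"claw":[0,0],"xyz":[[0,0,0.02],[0,0,0]],"twist":[[0,0,0],[0,0,0]]}'; done
```

```text
clock: 5.75
eef_pos: [497.6, 317.8, 1.7]
tool_rot: [-3.141, 0.0, 1.538]
force: [-0.1, 0.4, -0.2]
width: -0.1
gripper_force: 0.0
clock: 6.0
eef_pos: [497.9, 317.9, -0.0]
tool_rot: [-3.141, 0.0, 1.537]
force: [-0.5, -0.1, -0.7]
width: 0.1
gripper_force: 0.0
```

```bash
python3 -m jog '{"claw":[0,0],"xyz":[[0,0,0.02],[0,0,0]],"twist":[[0,0,0],[0,0,0]]}'
```

```text
clock: 6.25
eef_pos: [498.2, 318.1, -0.5]
tool_rot: [3.141, -0.001, 1.537]
force: [-2.4, -0.5, 10.9]
width: -0.1
gripper_force: 5.3
```

```bash
python3 -m jog '{"claw":[0,1,1,1,1,1,1,1],"xyz":[[0,0,-0.45],[0,0,0],[0,0,0],[0,0,0],[0,0,0],[0,0,0.3],[0,0,0.2],[0,0,0]],"twist":[[0,0,0],[0,0,0],[0,0,0],[0,0,0],[0,0,0],[0,0,0],[0,0,0],[0,0,0]]}'
```

```text
clock: 7.25
eef_pos: [496.6, 317.1, -8.7]
tool_rot: [-3.138, 0.002, 1.537]
force: [-0.6, 1.1, 0.0]
width: 85.4
gripper_force: 0.0
```

```bash
python3 -m jog '{"claw":[1,1,0,0,0,0,0,0,0],"xyz":[[0,0,0.1],[0,0,0],[0,0,0],[0,0,0],[0,0,0],[0,0,0],[0,0,0],[0,0,0],[0,0,0]],"twist":[[0,0,0],[0,0,0],[0,0,0],[0,0,0],[0,0,0],[0,0,0],[0,0,0],[0,0,0],[0,0,0]]}'
```

```text
clock: 8.38
eef_pos: [498.3, 318.2, -15.6]
tool_rot: [3.141, -0.001, 1.537]
force: [-0.6, -0.4, 6.2]
width: 58.6
gripper_force: 63.6
```

```bash
python3 -m jog '{"claw":[0,0,0,0],"xyz":[[0,0,-0.2],[0,0,-0.3],[0,0,0],[0,0,0]],"twist":[[0,0,0],[0,0,0],[0,0,0],[0,0,0]]}'
python3 - <<'E'
from h import *
s=readout.read_state(); print(s["eef_pos"],s["width"],s["force"])
d=cam("wrist"); cv2.imwrite("pics/w4.png",d["color"][:,:,::-1])
E
```

```text
clock: 8.88
eef_pos: [497.8, 318.2, 33.5]
tool_rot: [-3.142, -0.0, 1.538]
force: [0.3, 0.5, -1.6]
width: 58.2
gripper_force: 64.9
[497.77221932 318.15926831  33.45639868] 58.16604037943007 [ 0.25411486  0.53281518 -1.62849668]
```

View pics/w4.png

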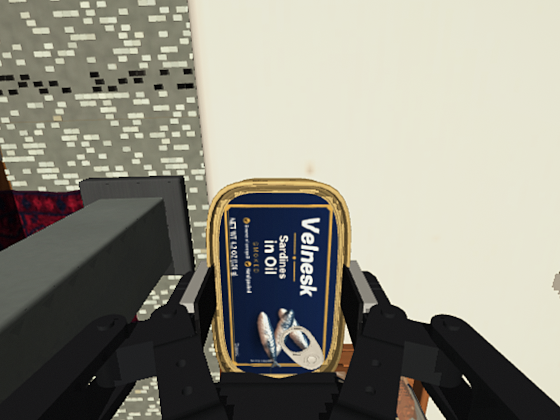

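```bash
python3 - <<'E'
from h import *
d=cam("wrist"); hsv=cv2.cvtColor(d["color"],cv2.COLOR_RGB2HSV)
for v in (215,230,245,255):
    c=np.where(hsv[v,205:358,1]>80)[0]+205; a,b=c.min(),c.max()+1
    print(v,a,b,[(z,round(np.linalg.norm(at_z(d,a,v,z)-at_z(d,b,v,z)),1)) for z in (66,70,74,78)])
m=hsv[...,1]>80; r=np.zeros_like(m); r[165:262,205:358]=m[165:262,205:358]
print(np.where(r.any(1))[0].min(), [np.round(at_z(d,280,179,z),1) for z in (70,75)])
E
```

```text
215 208 349 [(66, np.float64(61.5)), (70, np.float64(59.6)), (74, np.float64(57.8)), (78, np.float64(56.0))]
230 206 351 [(66, np.float64(64.2)), (70, np.float64(62.3)), (74, np.float64(60.3)), (78, np.float64(58.4))]
245 206 351 [(66, np.float64(65.2)), (70, np.float64(63.2)), (74, np.float64(61.3)), (78, np.float64(59.3))]
255 207 350 [(66, np.float64(64.9)), (70, np.float64(63.0)), (74, np.float64(61.1)), (78, np.float64(59.1))]
178 [array([500.7, 369.8,  70. ]), array([500.7, 370.9,  75. ])]
```

```bash
python3 -m jog '{"claw":[0,0,0,0,0,0,0,0,0,0,0,0],"xyz":[[0,0,-0.39],[0,0,-0.39],[0,0,-0.39],[-0.2,0,0],[-0.45,0,0],[-0.45,0,0],[-0.45,0,0],[-0.45,0,0],[-0.45,0,0],[-0.45,0,0],[-0.45,0,0],[-0.2,0,0]],"twist":[[0,0,-0.0105],[0,0,0],[0,0,0],[0,0,0],[0,0,0],[0,0,0],[0,0,0],[0,0,0],[0,0,0],[0,0,0],[0,0,0],[0,0,0]]}'
python3 -m jog '{"claw":[0,0,0],"xyz":[[0,0,0],[0,0,0],[0,0,0]],"twist":[[0,0,0],[0,0,0],[0,0,0]]}'
python3 - <<'E'
from h import *
d=cam("wrist"); cv2.imwrite("pics/w5.png",d["color"][:,:,::-1]);np.save("pics/w5v.npy",d,allow_pickle=True)
print(optics.boxes_of("wrist","jig"))
E
```

```text
clock: 10.48
eef_pos: [495.6, -41.1, 148.7]
tool_rot: [-3.138, 0.002, 1.566]
force: [0.1, -0.1, -2.1]
width: 58.3
gripper_force: 65.1
clock: 10.85
eef_pos: [497.6, -35.6, 149.7]
tool_rot: [-3.141, -0.001, 1.573]
force: [-0.5, -0.2, -0.9]
width: 57.9
gripper_force: 65.1
[{'rect': [232.9, 2.1, 107.6, 162.1], 'score': 0.86}]
```

View pics/w5.png

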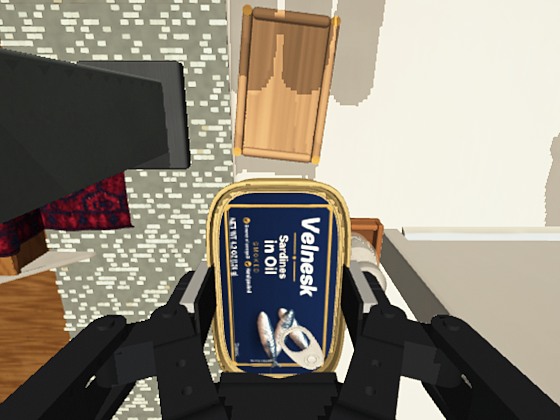

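The jig shows at (232–340, 5–164), slightly turned, and the held tin is level. I'll fit the jig's outline.

```bash
python3 - <<'E'
from h import *
d=np.load("pics/w5v.npy",allow_pickle=True).item()
hsv=cv2.cvtColor(d["color"],cv2.COLOR_RGB2HSV)
for t in (60,80,100):
    m=hsv[...,1]>t; r=np.zeros_like(m); r[1:172,228:346]=m[1:172,228:346]
    r[165:,:]=0
    r=cv2.morphologyEx(r.astype(np.uint8),cv2.MORPH_OPEN,np.ones((9,9)))
    print(t,rect_fit(d,r,16))
print(hsv[90,225:345:3,1])
for q in [(245,7),(340,16),(322,163),(234,155)]: print(np.round(at_z(d,*q,16)[:2],1))
E
```

```text
px [234   6] [338 161]
60 ((502.3319396972656, 57.447452545166016), (121.56719207763672, 80.17156219482422), 83.82720947265625)
px [234   7] [338 161]
80 ((502.25543212890625, 57.5020751953125), (121.17755889892578, 79.90325927734375), 84.0401840209961)
px [234   7] [338 161]
100 ((502.3409118652344, 57.577693939208984), (120.70970153808594, 79.5965347290039), 83.98208618164062)
[ 39  37  42  45  84 120 126 131 127 128 131 129 130 125 118 120 125 125
 125 127 128 126 132 131 132 133 132 132 134 133 130 129 133 121 127  35
  43  41  41  41]
[470.8 120.5]
[548.2 114.2]
[538.8  -6.4]
[457.2   0.8]
```

```bash
python3 -m jog '{"claw":[0,0,0,0,0,0,0,0,0],"xyz":[[0.35,0.02,0],[0.35,0.027,0],[0.236,0,0],[0,0,0],[0,0,0.4],[0,0,0.4],[0,0,0.3],[0,0,0.2],[0,0,0]],"twist":[[0,0,0],[0,0,0],[0,0,0],[0,0,0.034],[0,0,0],[0,0,0],[0,0,0],[0,0,0],[0,0,0]]}'
python3 -m jog '{"claw":[0,0,0],"xyz":[[0,0,0],[0,0,0],[0,0,0]],"twist":[[0,0,0],[0,0,0],[0,0,0]]}'
```

```text
clock: 12.08
eef_pos: [501.5, 57.1, 19.0]
tool_rot: [-3.139, 0.0, 1.465]
force: [0.7, 0.1, -1.4]
width: 58.3
gripper_force: 65.1
clock: 12.45
eef_pos: [503.2, 56.8, 21.0]
tool_rot: [3.14, -0.0, 1.464]
force: [0.9, 0.4, -0.8]
width: 58.2
gripper_force: 65.1
```

```bash
python3 -m jog '{"claw":[0,0,0,0],"xyz":[[0.012,-0.01,0],[0,0,0.13],[0,0,0.13],[0,0,0]],"twist":[[0,0,0],[0,0,0],[0,0,0],[0,0,0]]}'
python3 -m jog '{"claw":[0,0,0],"xyz":[[0,0,0.02],[0,0,0],[0,0,0]],"twist":[[0,0,0],[0,0,0],[0,0,0]]}'
python3 - <<'E'
from h import *
d=cam("wrist"); cv2.imwrite("pics/w6.png",d["color"][:,:,::-1]);np.save("pics/w6v.npy",d,allow_pickle=True)
E
```

```text
clock: 12.95
eef_pos: [500.5, 57.7, -7.3]
tool_rot: [-3.139, 0.001, 1.463]
force: [0.1, 0.6, -1.0]
width: 58.1
gripper_force: 65.1
clock: 13.32
eef_pos: [502.0, 57.9, -7.6]
tool_rot: [3.141, -0.0, 1.464]
force: [-0.7, -0.9, -1.9]
width: 58.0
gripper_force: 65.1
```

View pics/w6.png

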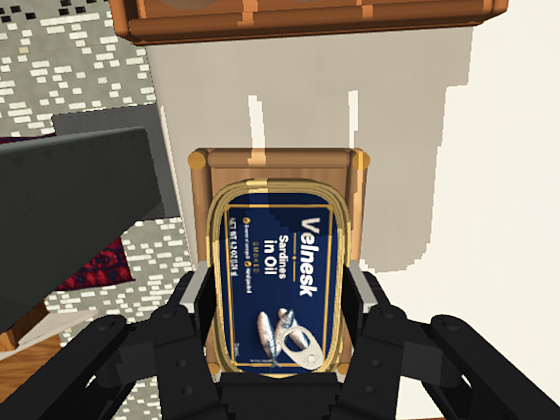

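```bash
python3 -m jog '{"claw":[0,0,0],"xyz":[[0,0,0.02],[0,0,0],[0,0,0]],"twist":[[0,0,0],[0,0,0],[0,0,0]]}'; python3 - <<'E'
from h import *
d=cam("wrist"); hsv=cv2.cvtColor(d["color"],cv2.COLOR_RGB2HSV)
# jig near corners (far end) wall ends vs tin rim end
for n,q,z in [("jigL",(190,152),16),("jigR",(369,152),16),("jigEndL",(198,149),16),("jigEndR",(360,149),16),("rimtop",(278,179),32)]: print(n,np.round(at_z(d,*q,z)[:2],1))
E
```

```text
clock: 13.75
eef_pos: [502.1, 58.0, -9.6]
tool_rot: [3.141, -0.0, 1.464]
force: [-0.2, 0.2, 2.4]
width: 57.9
gripper_force: 65.4
jigL [471.2 123. ]
jigR [548.3 114.7]
jigEndL [474.9 123.9]
jigEndR [544.5 116.4]
rimtop [508.3 110.6]
```

```bash
python3 -m jog '{"claw":[0,0,0.85,1,1,1,1,1],"xyz":[[0,0,0.007],[0,0,0],[0,0,0],[0,0,0],[0,0,0],[0,0,0],[0,0,-0.3],[0,0,-0.4]],"twist":[[0,0,0],[0,0,0],[0,0,0],[0,0,0],[0,0,0],[0,0,0],[0,0,0],[0,0,0]]}'
python3 -m jog '{"claw":[1,1,1,1,1],"xyz":[[0,0,-0.5],[0,0,-0.4],[0,0,0],[0,0,0],[0,0,0]],"twist":[[0,0,0],[0,0,0],[0,0,0],[0,0,0],[0,0,0]]}'
python3 - <<'E'
from h import *
d=cam("wrist"); cv2.imwrite("pics/w7.png",d["color"][:,:,::-1]);np.save("pics/w7v.npy",d,allow_pickle=True)
E
```

```text
clock: 14.8
eef_pos: [500.9, 57.7, 59.5]
tool_rot: [-3.139, 0.001, 1.463]
force: [0.3, 0.3, -0.1]
width: 85.7
gripper_force: 0.0
clock: 15.42
eef_pos: [500.7, 57.8, 148.2]
tool_rot: [-3.139, 0.001, 1.464]
force: [0.3, -0.7, -0.7]
width: 85.4
gripper_force: 0.0
```

View pics/w7.png

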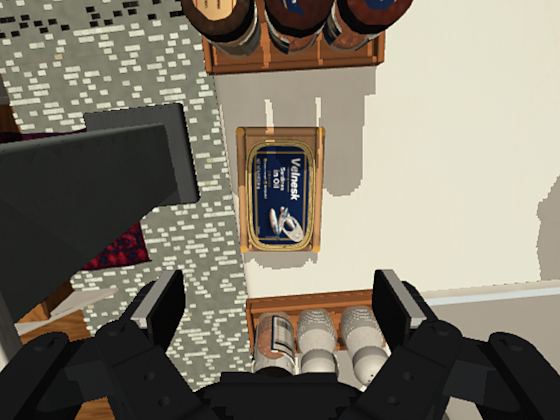

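The tin sits squarely in the pocket at about (281,194). I measure tin against jig numerically.

```bash
python3 - <<'E'
from h import *
d=np.load("pics/w7v.npy",allow_pickle=True).item()
hsv=cv2.cvtColor(d["color"],cv2.COLOR_RGB2HSV)
m=hsv[...,1]>80; r=np.zeros_like(m); r[118:260,230:332]=m[118:260,230:332]
r=cv2.morphologyEx(r.astype(np.uint8),cv2.MORPH_OPEN,np.ones((7,7)))
print("jig",rect_fit(d,r,16))
L=((hsv[...,0]>105)&(hsv[...,0]<130)&(hsv[...,1]>100)).astype(np.uint8); q=np.zeros_like(L); q[130:255,240:325]=L[130:255,240:325]
print("lid blue",rect_fit(d,q,31))
c=[tuple(int(x) for x in hsv[195,u]) for u in range(238,330,2)]; print(c)
print(readout.read_state()["eef_pos"])
E
```

```text
px [236 127] [324 250]
jig ((502.4827575683594, 58.92024612426758), (120.85470581054688, 79.87782287597656), 83.76718139648438)
px [252 146] [308 243]
lid blue ((502.30572509765625, 58.60098648071289), (91.35035705566406, 50.45221710205078), 83.70530700683594)
[(16, 87, 140), (15, 133, 200), (15, 128, 208), (15, 131, 181), (20, 127, 185), (19, 126, 125), (20, 124, 195), (110, 125, 53), (174, 24, 54), (19, 120, 115), (110, 195, 51), (111, 172, 52), (111, 198, 49), (110, 27, 115), (117, 19, 121), (111, 195, 51), (110, 184, 54), (111, 190, 55), (110, 182, 56), (111, 188, 57), (109, 188, 57), (110, 186, 59), (110, 187, 60), (110, 191, 60), (112, 178, 63), (110, 192, 61), (113, 98, 78), (47, 10, 231), (50, 6, 250), (30, 10, 236), (55, 8, 203), (110, 234, 60), (110, 233, 70), (19, 151, 174), (110, 255, 69), (12, 47, 98), (20, 122, 203), (20, 132, 126), (19, 129, 194), (15, 130, 196), (15, 128, 210), (15, 137, 184), (21, 44, 186), (23, 32, 233), (23, 32, 230), (24, 33, 232)]
[500.84103462  57.76644243 148.25958829]
```

```bash
python3 -m jog '{"claw":[1,1,1,1,1,1,1,1,1,1],"xyz":[[0,0,-0.3],[-0.4,-0.02,0],[-0.5,-0.02,0],[-0.5,-0.02,0],[-0.5,-0.02,0],[-0.5,-0.02,0],[-0.48,0,0],[0,0,0],[0,0,0],[0,0,0]],"twist":[[0,0,-0.034],[0,0,0],[0,0,0],[0,0,0],[0,0,0],[0,0,0],[0,0,0],[0,0,0],[0,0,0],[0,0,0]]}'
python3 - <<'E'
from h import *
d=cam("wrist"); cv2.imwrite("pics/w8.png",d["color"][:,:,::-1]);np.save("pics/w8v.npy",d,allow_pickle=True)
print(readout.read_state()["eef_pos"],optics.boxes_of("wrist","stamp"),optics.boxes_of("wrist","ink_pad"))
E
```

```text
clock: 16.73
eef_pos: [491.8, -228.2, 178.9]
tool_rot: [-3.141, -0.001, 1.573]
force: [0.9, 0.4, -0.2]
width: 85.4
gripper_force: 0.0
[ 491.92783479 -228.34369846  179.13311292] [{'rect': [257.9, 201.3, 44.1, 66.4], 'score': 0.73}] [{'rect': [251.5, 178.8, 68.4, 80.6], 'score': 0.79}]
```

View pics/w8.png

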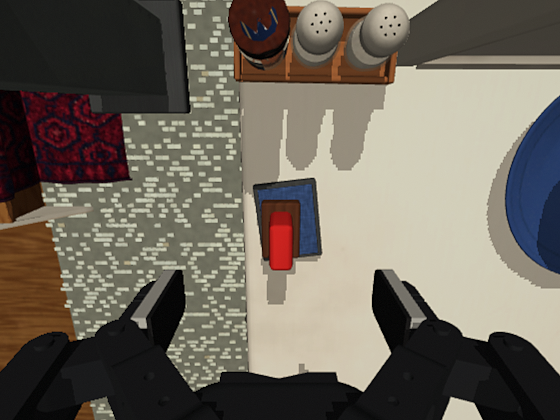

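The stamp stands on its pad, with its red grip at about (281,241) and its block at (281,230). I'll fit the grip's top face and the block.

```bash
python3 - <<'E'
from h import *
d=np.load("pics/w8v.npy",allow_pickle=True).item()
hsv=cv2.cvtColor(d["color"],cv2.COLOR_RGB2HSV)
red=((hsv[...,0]<6)|(hsv[...,0]>174))&(hsv[...,1]>150)
red[:,:255]=0; red[:,310:]=0; red[:195]=0; red[280:]=0
print([tuple(map(int,hsv[v,281])) for v in range(200,276,4)])
print([tuple(map(int,hsv[v,u])) for v in (245,) for u in range(264,300,2)])
for t in (60,150,200,225): 
    m=red&(hsv[...,2]>t); print(t,m.sum(),rect_fit(d,m,78) if m.any() else 0)
E
```

```text
[(11, 220, 51), (9, 173, 90), (10, 175, 80), (1, 219, 136), (0, 218, 143), (1, 220, 146), (1, 219, 155), (1, 214, 204), (1, 216, 203), (1, 215, 203), (1, 215, 202), (1, 214, 201), (1, 214, 201), (1, 215, 199), (1, 215, 198), (1, 216, 198), (1, 217, 196), (1, 221, 180), (20, 44, 144)]
[(10, 173, 75), (10, 169, 77), (11, 167, 67), (0, 220, 154), (1, 216, 184), (1, 215, 205), (1, 215, 203), (1, 216, 202), (1, 216, 201), (1, 215, 200), (1, 215, 199), (1, 215, 199), (1, 216, 188), (0, 219, 161), (2, 213, 92), (10, 169, 83), (10, 170, 81), (11, 201, 61)]
px [269 211] [292 269]
60 1341 ((494.76556396484375, -263.4687805175781), (56.33499526977539, 20.922470092773438), 89.65837097167969)
px [270 222] [291 268]
150 919 ((494.4677734375, -268.0731201171875), (45.05461502075195, 18.583648681640625), 89.71194458007812)
px [271 226] [288 267]
200 307 ((492.34423828125, -269.6627197265625), (40.15283203125, 15.050760269165039), 85.83938598632812)
225 0 0
```

```bash
python3 -m jog '{"claw":[1,1,1,1,1,1,1,1],"xyz":[[-0.397,0.026,0],[0,0,0.4],[0,0,0.4],[0,0,0.3],[0,0,0.2],[0,0,0],[0,0,0],[0,0,0]],"twist":[[0,0,0],[0,0,0],[0,0,0],[0,0,0],[0,0,0],[0,0,0],[0,0,0],[0,0,0]]}'
python3 - <<'E'
from h import *
d=cam("wrist"); cv2.imwrite("pics/w9.png",d["color"][:,:,::-1])
s=readout.read_state(); print(s["eef_pos"],s["tool_rot"])
hsv=cv2.cvtColor(d["color"],cv2.COLOR_RGB2HSV)
red=((hsv[...,0]<6)|(hsv[...,0]>174))&(hsv[...,1]>150); red[:,:200]=0; red[:,360:]=0; red[:150]=0
for t in (60,150,190):
    print(t,rect_fit(d,red&(hsv[...,2]>t),78))
E
```

```text
clock: 17.88
eef_pos: [495.1, -270.0, 50.6]
tool_rot: [3.14, 0.001, 1.571]
force: [0.1, -0.2, -0.1]
width: 85.5
gripper_force: 0.0
[ 495.02448229 -270.01904723   50.51045138] [3.13994219e+00 7.81781418e-04 1.57075422e+00]
px [254 212] [298 317]
60 ((494.8540954589844, -263.56622314453125), (56.1641845703125, 21.000917434692383), 89.26351165771484)
px [256 224] [295 316]
150 ((494.6763610839844, -266.1860046386719), (49.62364196777344, 18.790119171142578), 89.67025756835938)
px [257 239] [293 314]
190 ((494.4794006347656, -269.2880859375), (16.83379364013672, 40.976661682128906), 0.018593676388263702)
```

```bash
python3 -m jog '{"claw":[1,1,1,1,0,0,0,0,0,0,0],"xyz":[[0.012,-0.003,0.2],[0,0,0.155],[0,0,0],[0,0,0],[0,0,0],[0,0,0],[0,0,0],[0,0,0],[0,0,0],[0,0,0],[0,0,0]],"twist":[[0,0,0],[0,0,0],[0,0,0],[0,0,0],[0,0,0],[0,0,0],[0,0,0],[0,0,0],[0,0,0],[0,0,0],[0,0,0]]}'
```

```text
clock: 19.3
eef_pos: [494.2, -268.7, 14.3]
tool_rot: [3.141, 0.0, 1.57]
force: [-0.4, -0.8, 5.6]
width: 21.2
gripper_force: 59.2
```

```bash
python3 -m jog '{"claw":[0,0,0,0,0,0,0],"xyz":[[0,0,-0.2],[0,0,-0.4],[0,0,-0.5],[0,0,-0.4],[0,0,0],[0,0,0],[0,0,0]],"twist":[[0,0,0],[0,0,0],[0,0,0],[0,0,0],[0,0,0],[0,0,0],[0,0,0]]}'
python3 - <<'E'
from h import *
d=cam("wrist"); s=readout.read_state(); print(s["eef_pos"],s["width"])
cv2.imwrite("pics/w10.png",d["color"][:,:,::-1])
hsv=cv2.cvtColor(d["color"],cv2.COLOR_RGB2HSV)
red=((hsv[...,0]<6)|(hsv[...,0]>174))&(hsv[...,1]>150); red[:,:235]=0; red[:,320:]=0; red[:190]=0
print(rect_fit(d,red&(hsv[...,2]>60),s["eef_pos"][2]+63.5))
E
```

```text
clock: 20.18
eef_pos: [492.9, -267.8, 162.2]
tool_rot: [-3.138, -0.002, 1.571]
force: [0.6, 0.0, -1.0]
width: 21.7
gripper_force: 59.0
[ 493.02910935 -268.01094913  162.37945773] 21.247737865597415
px [250 238] [306 376]
((493.96563720703125, -260.76495361328125), (20.45612335205078, 59.806396484375), 0.09397372603416443)
```

View pics/w10.png

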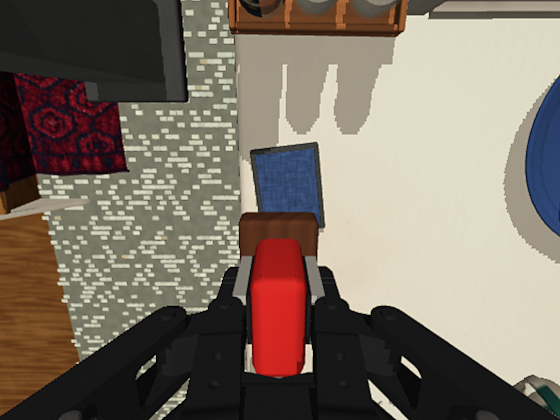

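The stamp is held square and level: grip at (278,307), block edge at row 212. I carry it over the racks to above the tin, keeping high.

```bash
python3 - <<'E'
from h import *
d=cam("wrist"); s=readout.read_state(); e=s["eef_pos"]; print(e)
for u in (241,316): print(at_z(d,u,212,e[2]+19.7)-e)
E
python3 -m jog '{"claw":[0,0,0,0,0,0,0,0,0,0,0],"xyz":[[0.25,0,0],[0.45,0.02,0],[0.45,0.02,0],[0.45,0.02,0],[0.45,0.02,0],[0.45,0,0],[0.45,0,0],[0.31,0,0],[0,0,0],[0,0,0],[0,0,0]],"twist":[[0,0,0],[0,0,0],[0,0,0],[0,0,0],[0,0,0],[0,0,0],[0,0,0],[0,0,0],[0,0,0.034],[0,0,0],[0,0,0]]}'
```

```text
[ 493.18072437 -268.18712465  162.60783043]
[-16.98583641  32.12348056  19.7       ]
[18.82285116 32.18536153 19.7       ]
clock: 21.65
eef_pos: [501.9, 56.8, 163.7]
tool_rot: [-3.141, 0.001, 1.464]
force: [0.2, 0.4, -1.9]
width: 21.3
gripper_force: 58.9
```

```bash
python3 -m jog '{"claw":[0,0,0,0,0,0,0],"xyz":[[0.008,0,0.2],[0,0,0.3],[0,0,0.3],[0,0,0.15],[0,0,0],[0,0,0],[0,0,0]],"twist":[[0,0,0],[0,0,0],[0,0,0],[0,0,0],[0,0,0],[0,0,0],[0,0,0]]}'
python3 - <<'E'
from h import *
d=cam("wrist"); s=readout.read_state(); e=s["eef_pos"]; print(e,s["tool_rot"],s["width"])
cv2.imwrite("pics/w11.png",d["color"][:,:,::-1]); np.save("pics/w11v.npy",d,allow_pickle=True)
hsv=cv2.cvtColor(d["color"],cv2.COLOR_RGB2HSV)
# column profile: along the middle, find tin far rim / block front edge
print([(v,*map(int,hsv[v,278])) for v in range(150,250,3)])
E
```

```text
clock: 22.52
eef_pos: [503.0, 58.3, 70.0]
tool_rot: [3.14, -0.001, 1.464]
force: [-0.3, 0.5, -2.1]
width: 21.4
gripper_force: 58.9
[502.87098794  58.30018612  69.85749633] [ 3.13992969e+00 -5.06159921e-04  1.46382362e+00] 22.027858797302333
[(150, 15, 135, 136), (153, 15, 135, 115), (156, 19, 130, 124), (159, 20, 126, 140), (162, 110, 148, 43), (165, 111, 178, 43), (168, 109, 200, 42), (171, 17, 127, 94), (174, 110, 185, 44), (177, 110, 185, 44), (180, 109, 184, 43), (183, 110, 174, 41), (186, 110, 183, 39), (189, 111, 196, 65), (192, 19, 18, 202), (195, 13, 11, 169), (198, 19, 20, 205), (201, 110, 150, 75), (204, 18, 20, 215), (207, 23, 12, 185), (210, 110, 59, 116), (213, 10, 203, 59), (216, 10, 163, 72), (219, 9, 164, 84), (222, 10, 170, 114), (225, 10, 167, 107), (228, 10, 167, 104), (231, 10, 169, 104), (234, 10, 168, 103), (237, 11, 158, 100), (240, 0, 218, 179), (243, 1, 217, 176), (246, 1, 216, 176), (249, 1, 216, 178)]
```

```bash
python3 -m jog '{"claw":[0,0,0,0,0,0,0,0],"xyz":[[-0.005,-0.008,0.1],[0,0,0.08],[0,0,0.06],[0,0,0],[0,0,0],[0,0,0],[0,0,0],[0,0,0]],"twist":[[0,0,0],[0,0,0],[0,0,0],[0,0,0],[0,0,0],[0,0,0],[0,0,0],[0,0,0]]}'
python3 - <<'E'
from h import *
d=cam("wrist"); s=readout.read_state(); e=s["eef_pos"]; print(e,s["tool_rot"],s["force"],s["width"])
hsv=cv2.cvtColor(d["color"],cv2.COLOR_RGB2HSV)
L=(hsv[...,0]>105)&(hsv[...,0]<125)&(hsv[...,1]>100); L[:120]=0; L[260:]=0; L[:,:190]=0; L[:,370:]=0
ys,xs=np.where(L); print("blue lid",xs.min(),xs.max(),ys.min(),"y front",at_z(d,278,ys.min(),31))
print("left/right edge",[ [np.round(at_z(d,np.where(L[v])[0][k],v,31)[:2],1) for k in (0,-1)] for v in (205,225,245) if L[v].any()])
col=hsv[:,278]; w=[v for v in range(150,260) if 7<=col[v,0]<=13 and col[v,1]>150]; print("block rows",w[0],w[-1],"y",at_z(d,278,[v for v in w if v>195][0],e[2]+19.7))
E
```

```text
clock: 23.58
eef_pos: [501.4, 57.8, 45.1]
tool_rot: [3.141, -0.0, 1.464]
force: [0.3, -0.2, -1.6]
width: 21.2
gripper_force: 58.9
[501.3993049   57.84249727  45.09935998] [ 3.14144493e+00 -1.01667536e-04  1.46377320e+00] [-0.16618178  0.53432474 -0.89265439] 21.066214747839737
blue lid 190 321 168 y front [506.88446268 104.38764445  31.        ]
left/right edge [[array([454. ,  88.1]), array([529.5,  80.1])], [array([479. ,  72.9]), array([528.7,  67.6])], [array([477.7,  60. ]), array([527.2,  54.7])]]
block rows 213 238 y [505.30298117  89.08507806  64.79935998]
```

```bash
python3 - <<'E'
from h import *
print(order.finish_job())
E
```

```text
the job is handed in; nothing more can be done
None
```

I've handed the job in: the tin is seated in the jig (measured within about 0.5 mm and 0.1°), and the stamp is held still, level and centred to about 1 mm, roughly 12 mm above the lid; the hand-in did not report a verdict.

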